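# Isolate the kiln: handle to off and bolt the hasp

### The job

Switch the kiln off at the isolator box on the bench and secure it: draw the locking bolt fully back, swing the handle round to off so that the hole in its end plate lines up with the hole in the fixed hasp plate, then push the bolt fully home through both holes. Leave the padlock and the kiln post that lie on the box where they are.

Things in the scene. Friction and masses are not known exactly. Their poses are not given: they have to be found in the camera images.
- pivot (a point): the handle's turning axis (vertical), at hasp-hole height, 115 mm over the bench. It belongs to the isolator, a grey steel box (250 x 370 mm lid, 80 mm high) fixed to the bench, lying on its back with the handle and bolt on its lid. The axes are the box's: z up, -y from the pivot along the bolt line
- hasp_hole (a point): centre of the 12 mm round hole in the fixed upright hasp plate (44 mm wide, 6 mm thick, top 52 mm over the lid), 133 mm from the pivot, 115 mm over the bench. The hole's axis is level and points at the pivot: the line from pivot to this hole is the bolt line and the handle's off direction. Axes as the box's: y along the bolt line towards the pivot, x level across it, z up
- handle (a joint): angle of the handle: 0 = on (a right angle from off), 1.571 = off (its hole in line with the hasp hole); it grows anticlockwise seen from above, starts between 0 and 0.5, and turns on past off to 1.9: there is no stop or click at off. Stiff (about 3 N at the grip), it stays where it is left. Its end plate cannot pass the bolt unless the bolt is drawn back
- handle_grip (a point): centre of the upright round black grip on the handle, 75 mm from the pivot: 22 mm in diameter, its straight part from 107 to 154 mm over the bench, top at 160 mm; this point is 140 mm over the bench. It turns with the handle. The flat steel arm below it (22 mm wide) has its top 107 mm over the bench
- handle_hole (a point): centre of the 12 mm hole in the upright steel plate (30 mm wide, 6 mm thick, top 132 mm over the bench) at the handle's outer end, 121 mm from the pivot, 115 mm over the bench, in the same upright line of travel as the hasp hole; at off it lies 12 mm from the hasp hole, straight between it and the pivot
- bolt (a joint): how far the locking bolt is drawn back (m): 0 = fully in (home), 0.045 = fully back, both firm stops; starts between 0 and 0.012. It slides level along the bolt line, away from the pivot when drawn back, with about 2 N of friction, and stays where it is left. Its 8 mm round-nosed rod runs through the hasp hole and, at home, reaches 18 mm past the inner face of the handle's end plate at off; drawn back more than about 0.024 it is clear of the handle's end plate
- bolt_grip (a point): centre of the upright round black grip on the bolt: 20 mm in diameter, its straight part from 109 to 165 mm over the bench, top at 171 mm; this point is 149 mm over the bench, on the bolt line, 205 mm from the pivot when the bolt is in and 250 mm when it is fully back. The steel bolt guide ends 39 mm short of it (towards the pivot) when the bolt is in, and is 125 mm high over the bench
- padlock: closed brass padlock, 42 x 34 x 20 mm body, lying on the far (+x) part of the isolator's lid; loose, to be left alone; origin at its underside
- kiln_post: short ceramic tube, 40 mm wide, 30 mm high, standing on the near part of the isolator's lid, about 80 mm to the near side of the bolt line; loose, to be left alone; origin at its underside

How it is judged:
By the outcome, as a careful person would: the job done as asked, in the order asked, and still so for the second after the job is handed in, with the robot touching nothing.
It also fails if it takes over 61 s, if anything falls off the work surface, if the arm or the gripper's body presses on something with over 40 N, if the wrist force passes 120 N, or if a joint passes its speed limit or range.

### The arm

A 6-joint arm with a two-finger parallel gripper is mounted at the origin on the work surface. World frame = base frame: x ahead of the robot, y to its left, z up, the work surface at z = 0. Lengths are in m, angles in rad, forces in N, time in s.
With the tool pointing down it reaches from about 0.275 to 0.75 m from the base axis. Payload 10.2 kg.
Tool frame: the origin (TCP) lies midway between the tips of the shut fingers; the grasp point (between the pads) lies 19 mm behind it (env.hold_point_z is the distance from the TCP to the grasp point, in m); x points along the fingers, z is the direction in which the jaws open and shut, and the axes are right-handed (so a half turn about x gives the same grasp; the last joint's range is limited). The gripper opens to 85 mm and grips with 20 to 120 N. Pads are 22 mm wide; open, the fingers measure 114 mm over their backs; the gripper's body (76 mm by 85 mm) begins 54 mm behind the grasp point. The pads swing forward as they close: fully open they stand 13 mm farther back than shut.
Start: joints at [1.085, 0.313, 1.498, -0, 1.331, -0.223], TCP at [0.136, 0.507, 0.231] pointing down, gripper open.
Joint ranges: [-2.94, 2.94], [-0.97, 2.17], [0.19, 2.56], [-1.23, 4.37], [0.02, 3.11], [-2.88, 2.88]. Speed limits (rad/s): [2.39, 2.39, 3.01, 3.14, 3.14, 3.14].

### API

Orientations are given as a unit quaternion [x, y, z, w].
In Python, from bench import env, kinematics, monitor, eyes, job gives the robot as it stands. The module is installed in compiled form; this text tells all that it offers. Calls block until the motion is done:
- env.reach(position, orientation): joint-space move of the TCP to a pose.
- env.movel(position, velocity=0.15, frame=None, guard=None): straight line of the TCP; frame=None keeps the orientation; velocity is the mean speed in m/s. With guard (N) it stops when the force on the tool has changed by that much, and returns True; else False.
- env.set_joints(angles): joint-space move.
- env.release() and env.close_gripper(effort=None): open the fingers fully, or close them until they stop; effort is the grip in N (None keeps the last).
- env.hold(seconds).
- kinematics.ik(position, orientation): joint angles nearest the present ones, or None.
- monitor.sense(): the state.
- eyes.grab_frame(name): name is "scene" or "top" or "wrist"; returns a dict with "frame" (480x640x3 uint8, red, green, blue), "mtx" (3x3 intrinsics, pixels), "view" (4x4, takes a point from world to camera coordinates). Camera axes: x right, y down, z forward; pixel columns grow to the right and rows downward; lengths in m; the calibration is good to about 2 mm. The wrist camera is an equidistant fisheye: a pixel r from the principal point sees the ray r / f radians off the axis. A picture is of the moment at which its call begins. There is no depth.
A pose or a line that the arm cannot do raises env.MotionError and nothing moves.
- job.hand_in(): hands the job in, once; it reports no verdict.
The state is a dict: "clock": time; "joints": joint angles; "qvel": joint speeds; "joint_efforts": joint torques, N m; "position": TCP position; "ee_rot": TCP orientation; "contact_force": force on the tool from outside, world axes, zero at the start; "ft_torque": the same for the moment, N m; "finger_gap": opening from 0.0 (shut) to 1.0 (fully open).
Only numpy, scipy, OpenCV 4.12 (cv2) and the standard library are available. Lean on these libraries where they do the work, as an engineer would, in place of code of your own. Each camera call takes 0.05 s, during which the arm holds its last target. There are 200 camera calls.

## Working session

There is one attempt and no reset: what is moved stays moved. The work goes in short steps, each a Python script; the robot and the scene stay as the last script left them, time stands still between calls to the robot, and variables do not carry over. Pictures are saved under pics/ and viewed, about 8 in all and at most 12, crops included, and the job is handed in when it is done.

```bash
mkdir -p pics
cat > h.py <<'E'
from bench import env, kinematics, monitor, eyes, job
import numpy as np, cv2
def snap(cam,name):
    g=eyes.grab_frame(cam); cv2.imwrite(f'pics/{name}.png',cv2.cvtColor(g['frame'],cv2.COLOR_RGB2BGR))
    np.savez(f'pics/{name}.npz',mtx=g['mtx'],view=g['view']); return g
def ray(name,uv,z):
    d=np.load(f'pics/{name}.npz'); K,V=d['mtx'],d['view']; R,t=V[:3,:3],V[:3,3]
    c=-R.T@t; r=R.T@np.linalg.solve(K,[uv[0],uv[1],1.]); return c+r*(z-c[2])/r[2]
def proj(name,p):
    d=np.load(f'pics/{name}.npz'); q=d['view'][:3,:3]@np.array(p)+d['view'][:3,3]; q=d['mtx']@q; return q[:2]/q[2]
E
python3 - <<'E'
from h import *
snap('top','t0'); snap('scene','s0')
s=monitor.sense(); print(s)
for n in('t0','s0'):
    d=np.load(f'pics/{n}.npz'); print(d['mtx'],d['view'])
E
```

```text
{'clock': 0.1, 'joints': array([ 1.08459485e+00,  3.13411622e-01,  1.49834699e+00, -3.57582225e-05,
        1.33102446e+00, -2.23373167e-01]), 'qvel': array([-3.27735894e-04, -1.01991304e-03, -1.23648345e-03,  1.81032715e-04,
        1.06627048e-03, -4.04326821e-05]), 'joint_efforts': array([ 4.41084121e-03, -4.12904012e+01, -2.60137224e+01, -9.96874110e-05,
        3.09340052e-03, -7.33890670e-05]), 'position': array([0.13629744, 0.50675874, 0.23078863]), 'ee_rot': array([-0.43035983,  0.56158231,  0.42998614,  0.56082765]), 'contact_force': array([ 0.38111078, -0.60035908,  0.35758603]), 'ft_torque': array([ 0.01932569, -0.01038229,  0.0184135 ]), 'finger_gap': 1.0013755914871842}
[[614.02761632   0.         316.24291346]
 [  0.         614.02761632 241.3066465 ]
 [  0.           0.           1.        ]] [[-0.02314579 -0.99973016  0.00197016  0.06480172]
 [-0.993908    0.0227985  -0.10782914  0.5529499 ]
 [ 0.10775512 -0.00445395 -0.99416749  0.9479726 ]
 [ 0.          0.          0.          1.        ]]
[[554.84773941   0.         323.72656186]
 [  0.         554.84773941 246.97803927]
 [  0.           0.           1.        ]] [[-0.64001947  0.76830541  0.00904906  0.31843886]
 [ 0.44077038  0.37676953 -0.81471847 -0.12883388]
 [-0.62936202 -0.51744712 -0.5797861   1.11451316]
 [ 0.          0.          0.          1.        ]]
```

View pics/t0.png

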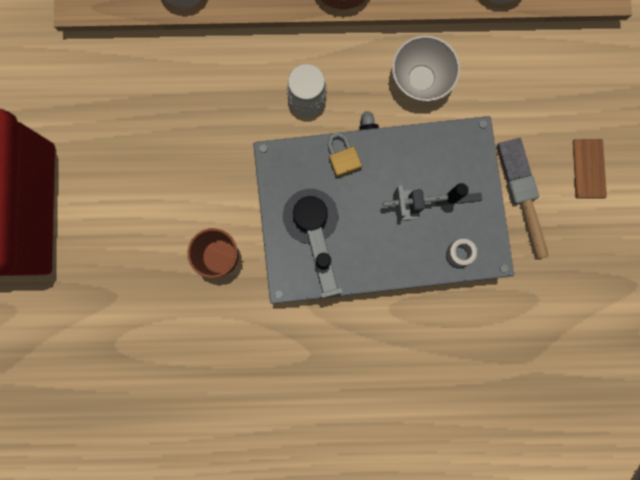

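View pics/s0.png

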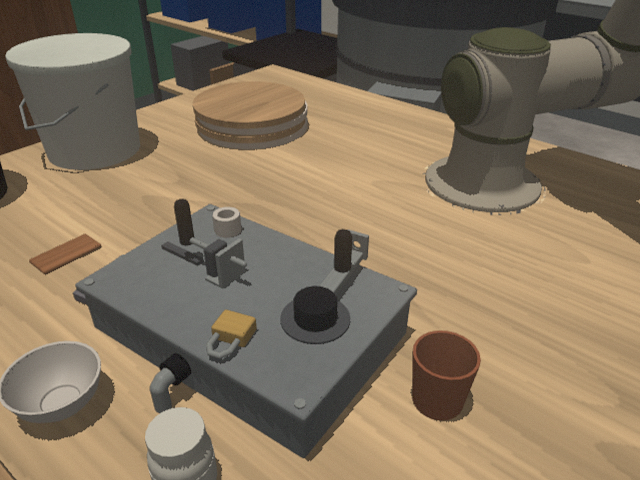

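```bash
cat > m.py <<'E'
from h import *
from scipy.optimize import least_squares
def tri(a,b):
    f=lambda p:np.r_[proj('t0',p)-a,proj('s0',p)-b]
    r=least_squares(f,[.45,0,.15]); return r.x,r.fun
# lid corners
C=[ray('t0',u,.08) for u in((255,143),(494,118),(512,275),(270,301))]
for c in C: print(c.round(4))
print('yaw',[np.degrees(np.arctan2(*(b-a)[[0,1]])) for a,b in((C[1],C[0]),(C[2],C[3]))], np.linalg.norm(C[0]-C[1]),np.linalg.norm(C[1]-C[2]))
print('pivotdisk',ray('t0',(311,216),.083))
print('bolt',tri((459,190),(182,203)),ray('t0',(460,190),.170))
print('hgrip',tri((323.5,260),(343,234)),ray('t0',(323.5,260),.159))
E
python3 m.py; python3 -c "
import cv2
a=cv2.imread('pics/t0.png')[110:310,245:525]
cv2.imwrite('pics/t0c.png',cv2.resize(a,(784,560),interpolation=cv2.INTER_CUBIC))"
```

```text
[0.7029 0.1428 0.08  ]
[ 0.7341 -0.2267  0.08  ]
[ 0.4912 -0.2406  0.08  ]
[0.4607 0.1234 0.08  ]
yaw [np.float64(-4.824102877999676), np.float64(-4.785155268712921)] 0.3708444291022207 0.24329276132278616
pivotdisk [0.5871956  0.05931791 0.083     ]
bolt (array([ 0.60626974, -0.14591877,  0.17113721]), array([ 0.58601708, -0.65482386,  0.79357524,  0.156669  ])) [ 0.60555822 -0.14672124  0.17      ]
hgrip (array([0.51433962, 0.04299239, 0.15939281]), array([ 0.1790398 , -0.13122385,  0.1954552 ,  0.02053376])) [0.51419476 0.04323693 0.159     ]
```

View pics/t0c.png

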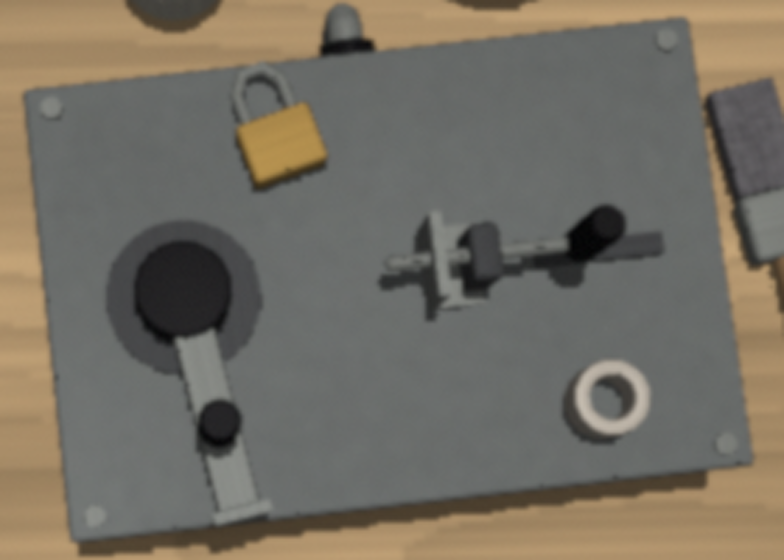

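Top view: pivot hub at about (311,216), bolt grip top at (459,190), handle grip top at (323.5,260). The bolt line is yawed about 5°, the bolt is almost home and the handle is at about 0.14 rad. First I'll draw the bolt.

```bash
cat >> h.py <<'E'
from scipy.spatial.transform import Rotation as Ro
YAW=np.radians(4.9)
piv=np.array([.5872,.0593]); u=np.array([np.sin(YAW),-np.cos(YAW)]); e=np.array([np.cos(YAW),np.sin(YAW)])
def quat(d):
    x=np.array([0,0,-1.]); z=np.array([d[0],d[1],0]); z/=np.linalg.norm(z)
    return Ro.from_matrix(np.c_[x,np.cross(z,x),z]).as_quat()
def st(t=''):
    s=monitor.sense(); r=s['position'][:2]-piv
    print(t,'t',round(s['clock'],2),'pos',s['position'].round(4),'along',(r@u).round(4),'across',(r@e).round(4),'F',s['contact_force'].round(1),'Fu,Fe',round(s['contact_force'][:2]@u,1),round(s['contact_force'][:2]@e,1),'gap',round(s['finger_gap'],3)); return s
E
python3 - <<'E'
from h import *
for d in(e,-e):
    print(kinematics.ik([.606,-.146,.131],quat(d)), kinematics.ik([*(piv+.075*u),.121],quat(d)))
th=.136; r=lambda th:np.array([np.cos(np.radians(-85.1)-np.pi/2+th),np.sin(np.radians(-85.1)-np.pi/2+th)])
for s in(1,-1):
    rr=r(th); t=s*np.array([-rr[1],rr[0]]); print(t,kinematics.ik([*(piv+.075*rr),.121],quat(t)))
d=min((e,-e),key=lambda d:np.abs(kinematics.ik([.606,-.146,.131],quat(d))-monitor.sense()['joints']).max())
env.reach([.606,-.146,.26],quat(d)); st('above')
env.movel([.606,-.146,.131],guard=10); st('down')
env.close_gripper(25); s=st('closed')
p=s['position'].copy(); p[:2]+=.055*u
print(env.movel(p,velocity=.05,guard=25)); st('back')
snap('wrist','w1')
E
```

```text
[-4.24094069e-01  6.13754545e-01  1.30943063e+00 -4.44089210e-16
  1.21840748e+00 -5.09615203e-01] [-2.23110153e-01  5.63265241e-01  1.42293196e+00 -4.44089210e-16
  1.15539545e+00 -3.08631286e-01]
[-4.24094069e-01  6.13754545e-01  1.30943063e+00 -4.44089210e-16
  1.21840748e+00  2.63197745e+00] [-2.23110153e-01  5.63265241e-01  1.42293196e+00 -4.44089210e-16
  1.15539545e+00  2.83296137e+00]
[ 0.21971384 -0.97556436] [-1.44311591e-01  4.08689320e-01  1.67108807e+00 -4.44089210e-16
  1.06181527e+00  1.20496360e+00]
[-0.21971384  0.97556436] [-1.44311591e-01  4.08689320e-01  1.67108807e+00 -4.44089210e-16
  1.06181527e+00 -1.93662905e+00]
above t 2.93 pos [ 0.6061 -0.1452  0.2601] along 0.2054 across 0.0014 F [ 0.4  0.4 -0.5] Fu,Fe -0.3 0.4 gap 1.002
down t 3.94 pos [ 0.6065 -0.1461  0.132 ] along 0.2063 across 0.0017 F [0.2 0.  0.8] Fu,Fe -0.0 0.2 gap 1.002
closed t 4.55 pos [ 0.6053 -0.1461  0.1312] along 0.2062 across 0.0004 F [-5.1 -0.3  3.2] Fu,Fe -0.2 -5.1 gap 0.223
True
back t 5.36 pos [ 0.6088 -0.1857  0.1311] along 0.246 across 0.0006 F [0.6 2.8 5.3] Fu,Fe -2.7 0.8 gap 0.227
```

Run:
```python
from h import *
p=monitor.sense()['position'].copy(); p[:2]+=.008*u
print(env.movel(p,velocity=.03,guard=20)); st('more'); env.hold(.2); st('held')
snap('top','t1')
i=cv2.imread('pics/t1.png')[110:310,245:525]
j=cv2.imread('pics/w1.png')
cv2.imwrite('pics/c1.png',np.vstack([cv2.resize(i,(420,300)),cv2.resize(j,(420,300))]))
```

```text
True
more t 5.63 pos [ 0.6088 -0.1856  0.1311] along 0.2459 across 0.0006 F [-1.4  2.7  5.5] Fu,Fe -2.8 -1.2 gap 0.227
held t 5.83 pos [ 0.6088 -0.1856  0.1312] along 0.2458 across 0.0006 F [-0.6  2.1  5. ] Fu,Fe -2.1 -0.4 gap 0.225
```

View pics/c1.png

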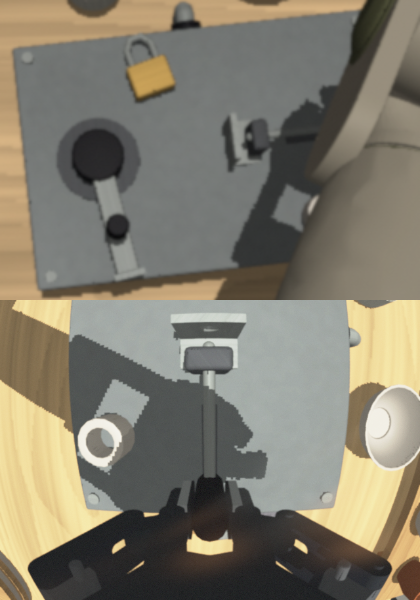

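The bolt is against its back stop: two guard stops at the same place, and its nose is no longer visible past the hasp. Next I'll turn the handle.

```bash
cat >> h.py <<'E'
def rad(th):
    a=YAW-np.pi+th; return np.array([np.cos(a),np.sin(a)])
def tan(th): r=rad(th); return np.array([-r[1],r[0]])
E
python3 - <<'E'
from h import *
env.release(); p=monitor.sense()['position'].copy(); p[2]=.27; env.movel(p,velocity=.25); st('up')
g=np.array([.5141,.0430]); th=np.arctan2((g-piv)@u,-(g-piv)@e); print('th0',th)
env.reach([*g,.26],quat(tan(th))); env.movel([*g,.122],guard=10); st('down')
env.close_gripper(25); s=st('closed')
q=s['position'][:2]-piv; th0=np.arctan2(q@u,-q@e); R=np.linalg.norm(q); print(th0,R)
for k,t in enumerate(np.linspace(th0,np.pi/2,13)[1:]):
    c=R+(.075-R)*(k+1)/12
    if env.movel([*(piv+c*rad(t)),.122],velocity=.08,frame=quat(tan(t)),guard=40): print('guard',k); st(); break
    if k%4==3: st(k)
env.hold(.2); st('off'); snap('wrist','w2'); snap('scene','s2')
E
```

```text
up t 7.25 pos [ 0.6078 -0.1848  0.2684] along 0.245 across -0.0003 F [-1.  -0.1 -0.1] Fu,Fe 0.0 -1.0 gap 1.0
th0 0.13387192536128137
down t 9.88 pos [0.5146 0.0429 0.1228] along 0.0101 across -0.0738 F [ 0.7  0.4 -0.4] Fu,Fe -0.4 0.7 gap 0.994
closed t 10.48 pos [0.5141 0.043  0.1222] along 0.01 across -0.0742 F [-1.2 -0.1  3.3] Fu,Fe 0.0 -1.2 gap 0.249
0.13345298535282674 0.07487177840100263
3 t 11.55 pos [0.5303 0.0116 0.1222] along 0.0426 across -0.0608 F [5.7 2.5 3. ] Fu,Fe -2.0 5.9 gap 0.25
7 t 12.62 pos [ 0.5589 -0.0086  0.1222] along 0.0652 across -0.034 F [4.2 7.6 3.9] Fu,Fe -7.2 4.8 gap 0.251
11 t 13.68 pos [ 0.5935 -0.0134  0.1222] along 0.073 across 0.0001 F [1.3 8.4 5.2] Fu,Fe -8.2 2.0 gap 0.244
off t 13.88 pos [ 0.5934 -0.0134  0.1222] along 0.073 across -0.0 F [1.9 8.2 3.5] Fu,Fe -8.0 2.6 gap 0.254
```

Run:
```python
from h import *
env.release(); p=monitor.sense()['position'].copy(); p[2]=.27; env.movel(p,velocity=.25); st('up')
env.reach([*(piv+.245*u),.27],quat(e)); 
g=snap('wrist','w3'); snap('top','t3')
c=-g['view'][:3,:3].T@g['view'][:3,3]; print(c)
for n,pp in(('pivot',(*piv,.115)),('hasp',(*(piv+.133*u),.115))):
    q=g['view'][:3,:3]@pp+g['view'][:3,3]; print(n,q,)
    K=g['mtx']; a=np.arctan2(np.hypot(*q[:2]),q[2]); print(K[0,2]+K[0,0]*a*q[0]/np.hypot(*q[:2]),K[1,2]+K[0,0]*a*q[1]/np.hypot(*q[:2]))
i=cv2.imread('pics/t3.png')[110:310,245:525]; j=cv2.imread('pics/w3.png')
cv2.imwrite('pics/c3.png',np.vstack([cv2.resize(i,(420,300)),cv2.resize(j,(420,300))]))
```

```text
up t 15.37 pos [ 0.5931 -0.0154  0.2684] along 0.075 across -0.0005 F [-0.2  0.1 -0.1] Fu,Fe -0.1 -0.2 gap 1.0
[ 0.60233744 -0.1147863   0.41212414]
pivot [ 2.09539907e-04 -2.48998803e-01  2.38364191e-01]
319.5810652908167 -56.2453216091632
hasp [ 0.0003144  -0.12101727  0.27455419]
319.7294577397148 89.46218623698746
```

View pics/w3.png

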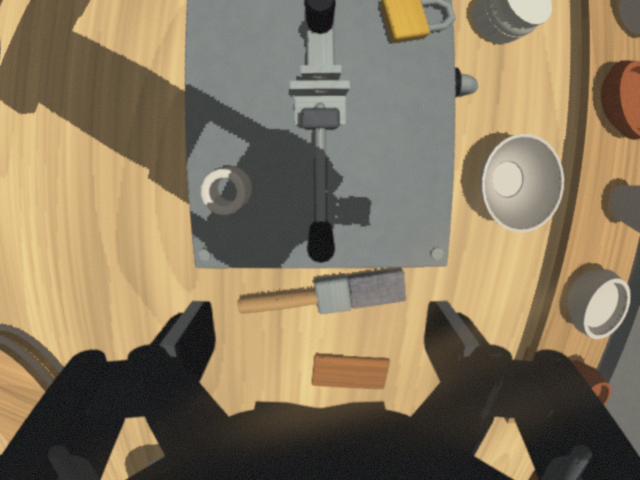

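Wrist view: handle end plate centred at about column 320.5, hasp at 319.5, and the bolt lies straight, so the holes line up to about 1 mm. Pushing the bolt home.

Run:
```python
from h import *
g=[.6086,-.1857]
env.reach([*g,.26],quat(e)); env.movel([*g,.131],guard=10); st('down')
env.close_gripper(30); s=st('closed')
p=s['position'].copy(); p[:2]-=.053*u
print(env.movel(p,velocity=.04,guard=25)); st('in'); env.hold(.2); st('held')
p=monitor.sense()['position'].copy(); p[:2]-=.006*u
print(env.movel(p,velocity=.03,guard=20)); st('again'); snap('wrist','w4')
```

```text
down t 17.44 pos [ 0.6091 -0.1859  0.1321] along 0.2462 across 0.0008 F [-0.1  0.9  0.8] Fu,Fe -0.9 -0.0 gap 1.001
closed t 18.05 pos [ 0.6088 -0.1857  0.1312] along 0.246 across 0.0006 F [1.  0.5 1.8] Fu,Fe -0.4 1.0 gap 0.22
True
in t 19.14 pos [ 0.6047 -0.141   0.1312] along 0.201 across 0.0003 F [ 0.4 -2.5  0.9] Fu,Fe 2.5 0.2 gap 0.223
held t 19.34 pos [ 0.6047 -0.141   0.1312] along 0.2011 across 0.0003 F [ 0.8 -1.2  1.7] Fu,Fe 1.3 0.7 gap 0.225
True
again t 19.55 pos [ 0.6047 -0.141   0.1312] along 0.2011 across 0.0003 F [ 1.3 -3.5  0.8] Fu,Fe 3.6 1.0 gap 0.223
```

Stroke was 44.9 mm from stop to stop, so the bolt is home. I'll release, retreat and check.

Run:
```python
from h import *
env.release(); p=monitor.sense()['position'].copy(); p[2]=.30; env.movel(p,velocity=.2)
env.set_joints([1.085,.313,1.498,0,1.331,-.223]); st('away')
snap('top','t5'); snap('scene','s5')
i=cv2.imread('pics/t5.png')[110:310,245:525]; j=cv2.imread('pics/s5.png')[180:420,60:460]
cv2.imwrite('pics/c5.png',np.vstack([cv2.resize(i,(420,300)),cv2.resize(j,(420,252))]))
print('boltgrip expected top',proj('t5',[*(monitor.sense()['position'][:2]*0+np.array([.6047,-.141])),.171]))
```

```text
away t 24.07 pos [0.1368 0.5069 0.2311] along -0.4844 across -0.4106 F [-0.1 -0.3  0.4] Fu,Fe 0.3 -0.1 gap 1.002
boltgrip expected top [456.04297627 190.56957711]
```

View pics/c5.png

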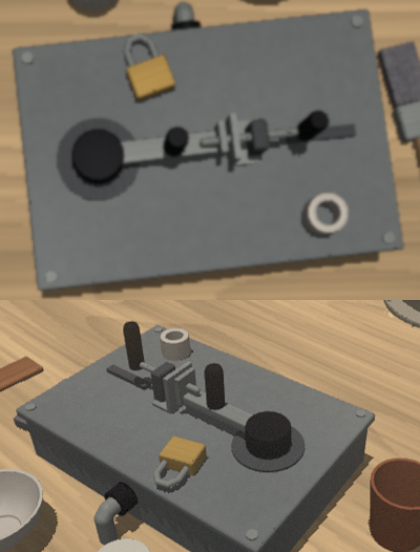

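The picture shows the rod through both plates, with its nose out past the handle plate. The padlock and kiln post have not moved, and the arm is clear.

```bash
python3 -c "
from h import *
job.hand_in()"
```

```text
the job is handed in; nothing more can be done
```

The kiln is switched off and secured, and I handed the job in at about 24 s on the robot's clock. I drew the bolt back to its firm stop, swung the handle to off, then pushed the bolt home through both holes.

- **Bolt:** the push home measured 44.9 mm from the back stop to the home stop, against the stated 45 mm. The end stop held when I pushed a second time.
- **Final pictures:** the rod goes through the hasp plate and the handle plate, and its nose shows on the inner side. The padlock and kiln post look unmoved, and the arm was clear with near-zero force on the tool.
- **One disagreement:** along the bolt line, my camera estimate of the pivot differed from what the arm found by about 2–4 mm. The arm met up to about 8 N while turning the handle, and the difference did no harm.

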